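# Feel for the release notch of the curing unit

### The job

The lid of the white light-curing unit is shut; its release is a plate at the bottom of a notch somewhere along the low strip at the unit's front edge. Touch a fingertip to the top of that strip and feel along it until you find the notch, then press the plate inside it all the way down so that the lid pops ajar, and draw the hand clear. Open it by the release only, without pushing or prying the lid by hand, and leave everything else where it stands.

Things in the scene. Friction and masses are not known exactly. Their poses are not given: they have to be found in the camera images.
- unit: Light-curing unit, a white box fixed to the bench, 220 (x) by 380 (y) by 76 mm high. Origin: centre of its underside, on the bench; its front (-x) faces the robot, z up. Lid, end cheeks (|y| 80 to 190 mm) and rear deck (x 65 to 110 mm) have tops at 76 mm. Along the front between the cheeks lies the lower release strip: x -110 to -72 mm, |y| under 80 mm, rigid flat top at 70 mm.
- step (a point): Point fixed to the unit: middle of the strip's top (unit x -91, y 0, z 70 mm), axes as the unit's. The strip has one notch, open above and in front, walled behind: 52 mm along y, 38 mm in x. Its middle is anywhere from y -52 to +52 mm and not reported: feel for it or look from above. In it the release plate, 49 by 35 mm, lies 12 mm below the strip's top, 20 mm when pressed down.
- tongue (a joint): Release plate in the notch, m: 0 up (as at the start), 0.008 fully down, on a hard stop. It slides straight down against a friction of about 3 N and stays where it is left, with no spring; pressing it raises the lid.
- lid (a joint): Lid of the unit, rad: 0 shut, 0.12 ajar (plate fully down); it rises in step with the plate. A white panel 128 by 156 by 8 mm, hinged at its rear edge (unit x 63 mm); its front edge lies at unit x -66 mm, 6 mm behind the strip, top at 76 mm above the bench, and rises about 16 mm.
- cast: Loose plaster dental cast with a row of teeth, 66 mm across, 35 mm high, in front of the unit. Origin: centre of its underside.
- spatula: Loose steel wax knife, 170 mm long, 9 mm thick, lying flat on the bench in front of the unit, near its right-hand end. Origin: under its middle, x along it.
- articulator: Loose dark articulator holding two casts, 70 by 85 by 86 mm high, right (-y) of the unit. Origin: centre of its underside.
- teeth_box: Loose open white box, 60 by 60 by 35 mm, left (+y) of the unit. Origin: centre of its underside.
- pot: Loose white pot of hand tools, 72 mm across, 120 mm high with the tools, left (+y) of the unit. Origin: centre of its underside.
- jar: Loose amber jar, 36 mm across, 50 mm high, standing on the unit's rear deck. Origin: centre of its underside.
- burner: Loose steel burner, 76 mm across its foot, 115 mm high, at the left of the bench. Origin: centre of its underside.

How it is judged:
On the way, in this order (a step that is already met when the one before it is completed fails the run):
1. a fingertip touches the strip's top while the release is still up (contact force between the fingers and anything else above 0.4 N and contact force between the fingers and tongue below 0.2 N and value of joint tongue below 0.001 m and x of the grasp point in the frame of unit between -0.15 and -0.05 m and y of the grasp point in the frame of unit between -0.11 and 0.11 m and z of the grasp point in the frame of unit between 0.075 and 0.12 m), for 0.1 s.
2. the release plate is pressed all the way down by the fingers, in the notch (contact force between the fingers and tongue above 0.4 N and value of joint tongue above 0.0065 m), for 0.1 s.
At the end, for the whole second after the job is handed in: The release plate is down by at least 6.5 of its 8 mm, the lid stands ajar by at least 0.09 rad and is at rest (value of joint tongue above 0.0065 m and value of joint lid above 0.09 rad and velocity of joint lid below 0.05 rad/s); the robot touches nothing.
It fails at once if the robot pushes or pries the lid (more than 3 N) (contact force between any of the fingers, the arm and lid above 3 N).
It fails at once if a bystander is moved by more than 20 mm, lifted or tipped (distance of any of cast, spatula, articulator, teeth_box, pot, jar, burner from where it was at the start of the episode above 0.02 m or angle between any of cast, spatula, articulator, teeth_box, pot, jar, burner's own z axis and vertical above 0.3 rad).
It also fails if it takes over 51 s, if anything falls off the work surface, if the arm or the gripper's body presses on something with over 40 N, if the wrist force passes 120 N, or if a joint passes its speed limit or range.

### The arm

A 7-joint arm with a two-finger parallel gripper is mounted at the origin on the work surface. World frame = base frame: x ahead of the robot, y to its left, z up, the work surface at z = 0. Lengths are in m, angles in rad, forces in N, time in s.
With the tool pointing down it reaches from about 0.4 to 0.85 m from the base axis. Payload 6.9 kg.
Tool frame: the origin (TCP) lies midway between the tips of the shut fingers; the grasp point (between the pads) lies behind it (ctrl.pinch_z is the z of the grasp point in the tool frame, in m); z points along the fingers, y is the direction in which the jaws open and shut (so a half turn about z gives the same grasp; the last joint's range is limited). The gripper opens to 85 mm and grips with 20 to 120 N. Pads are 22 mm wide; open, the fingers measure 114 mm over their backs; the gripper's body (76 mm by 85 mm) begins 54 mm behind the grasp point. The pads swing forward as they close: fully open they stand 13 mm farther back than shut.
Start: joints at [-1.02, 0.507, -0.238, 1.5, 0.126, 1.149, -0.155], TCP at [0.27, 0.564, 0.206] pointing down, gripper open.
Joint ranges: [-3.08, 3.08], [-0.24, 2.05], [-1.43, 1.35], [0, 2.5], [-1.52, 4.66], [0.17, 1.96], [-2.89, 2.89]. Speed limits (rad/s): [2.39, 2.39, 3.14, 3.14, 3.14, 3.14, 3.14].

### API

Orientations are given as a unit quaternion [w, x, y, z].
In Python, from station import ctrl, get_state, vision, ticket, models gives the robot as it stands. Calls block until the motion is done:
- ctrl.movep(position, orientation): joint-space move of the TCP to a pose.
- ctrl.movel(position, frame=None, max_speed=0.15): straight line of the TCP; frame=None keeps the orientation; max_speed is the mean speed in m/s.
- ctrl.set_joints(angles): joint-space move.
- ctrl.ungrasp() and ctrl.close_gripper(force=None): open the fingers fully, or close them until they stop; force is the grip in N (None keeps the last).
- ctrl.pause(seconds).
- ctrl.ik(position, orientation): joint angles nearest the present ones, or None.
- get_state(): the state.
- vision.grab_frame(name): name is "scene" or "top" or "wrist"; returns (picture, depth): 384x512x3 uint8, blue, green, red; 384x512 float32, m along the optical axis (not along the pixel's ray), 0 where there is no reading.
- vision.camera_info(name): a dict with "mtx" (3x3 intrinsics, pixels), "R" (3x3) and "t" (3): a world point X has camera coordinates R X + t; the wrist camera has in their place "hand_eye" (4x4, takes a point from camera to tool coordinates, whose origin is the TCP and whose axes are the flange's). Camera axes: x right, y down, z forward; pixel columns grow to the right and rows downward; lengths in m; the calibration is good to about 2 mm. The wrist camera is an equidistant fisheye: a pixel r from the principal point sees the ray r / f radians off the axis. A picture is of the moment at which its call begins: read the wrist's pose just before it. camera_info takes no time and is no camera call.
A pose or a line that the arm cannot do raises ctrl.Unreachable and nothing moves.
- ticket.close_job(): hands the job in, once; it reports no verdict.
Trained networks look in the newest picture that a camera, given by its name, has taken for a name from the list of things; names that differ only in an ending like _2 or _b are one class to them, and where a whole thing is asked for, a point or a joint stands for the part that bears it (a point fixed in the world has none). Each returns a list of dicts, best first, with "p" (0 to 1); they miss things now and then, are a little off and sometimes report something else, mostly with a low value. They report only what shows in the picture. A call takes as long as a camera call.
- models.recognise(camera, target): "point" ([column, row] in pixels, amid what is visible of it).
- models.masks_of(camera, target): "mask" (384x512 bool, what is visible of it) and "point" ([column, row] in pixels, amid what is visible of it).
The state is a dict: "time": time; "qpos": joint angles; "qd": joint speeds; "tau": joint torques, N m; "tcp_pos": TCP position; "eef_rot": TCP orientation; "contact_force": force on the tool from outside, world axes, zero at the start; "wrist_torque": the same for the moment, N m; "width": finger opening in m.
Only numpy, scipy, OpenCV 4.12 (cv2) and the standard library are available. Lean on these libraries where they do the work, as an engineer would, in place of code of your own. Each camera call takes 0.05 s, during which the arm holds its last target.

## Working session

There is one attempt and no reset: what is moved stays moved. The work goes in short steps, each a Python script; the robot and the scene stay as the last script left them, time stands still between calls to the robot, and variables do not carry over. Pictures are saved under pics/ and viewed, and the job is handed in when it is done.

```bash
ls; mkdir -p pics; python3 - <<'E'
from station import ctrl,get_state,vision,models
import cv2,numpy as np
s=get_state();print({k:np.round(v,3).tolist() for k,v in s.items()},ctrl.pinch_z)
for n in("scene","top"):
    p,d=vision.grab_frame(n);cv2.imwrite(f"pics/{n}1.png",p);np.save(f"pics/{n}1.npy",d)
    i=vision.camera_info(n);print(n,i)
    for t in("unit","step","tongue"):
        for r in models.recognise(n,t)[:2]:print(t,r)
E
```

```text
pics
{'time': 0.0, 'qpos': [-1.019, 0.508, -0.238, 1.501, 0.126, 1.149, -0.155], 'qd': [-0.0, -0.002, -0.001, 0.001, -0.0, 0.0, -0.002], 'tau': [0.001, -62.06, -2.187, -24.965, 0.013, 0.012, 0.0], 'tcp_pos': [0.269, 0.563, 0.205], 'eef_rot': [-0.0, 0.221, 0.975, -0.001], 'contact_force': [0.714, 0.19, 0.712], 'wrist_torque': [0.006, 0.003, -0.032], 'width': 0.085} -0.0187
scene {'mtx': array([[427.51684374,   0.        , 248.52447378],
       [  0.        , 427.51684374, 194.15781984],
       [  0.        ,   0.        ,   1.        ]]), 'R': array([[-0.0780642 ,  0.99692772, -0.00641032],
       [ 0.82805086,  0.06125688, -0.55729648],
       [-0.55519164, -0.04881298, -0.83028883]]), 't': array([-0.01563942, -0.41559508,  1.47166818])}
unit {'point': [221.6, 249.4], 'p': 0.94}
step {'point': [222.3, 248.5], 'p': 0.7}
tongue {'point': [238.3, 209.1], 'p': 0.62}
top {'mtx': array([[410.87862   ,   0.        , 246.05082602],
       [  0.        , 410.87862   , 190.61679812],
       [  0.        ,   0.        ,   1.        ]]), 'R': array([[ 3.70053913e-03, -9.99793429e-01, -1.99851273e-02],
       [-9.86941769e-01, -4.33164428e-04, -1.61076867e-01],
       [ 1.61034936e-01,  2.03202281e-02, -9.86739498e-01]]), 't': array([0.08529826, 0.56880856, 1.33153973])}
unit {'point': [272.8, 155.6], 'p': 0.58}
step {'point': [267.1, 155.7], 'p': 0.94}
tongue {'point': [257.3, 131.1], 'p': 0.67}
tongue {'point': [258.5, 184.5], 'p': 0.54}
```

View pics/top1.png

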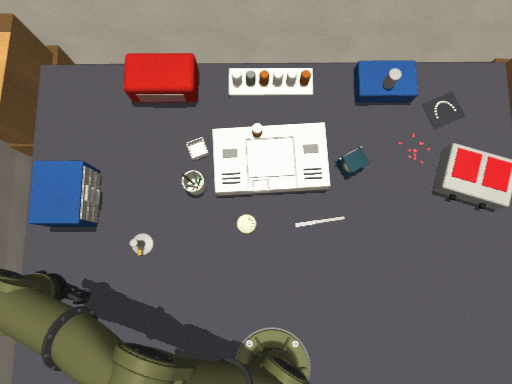

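View pics/scene1.png

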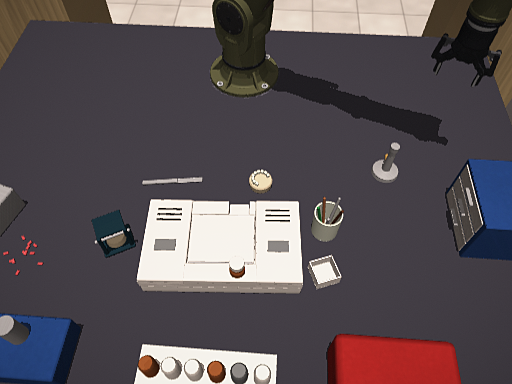

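```bash
python3 - <<'E'
import cv2
p=cv2.imread("pics/top1.png");cv2.imwrite("pics/top1c.png",cv2.resize(p[110:230,170:370],None,fx=4,fy=4,interpolation=cv2.INTER_CUBIC))
E
```

```text
(no output)
```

View pics/top1c.png

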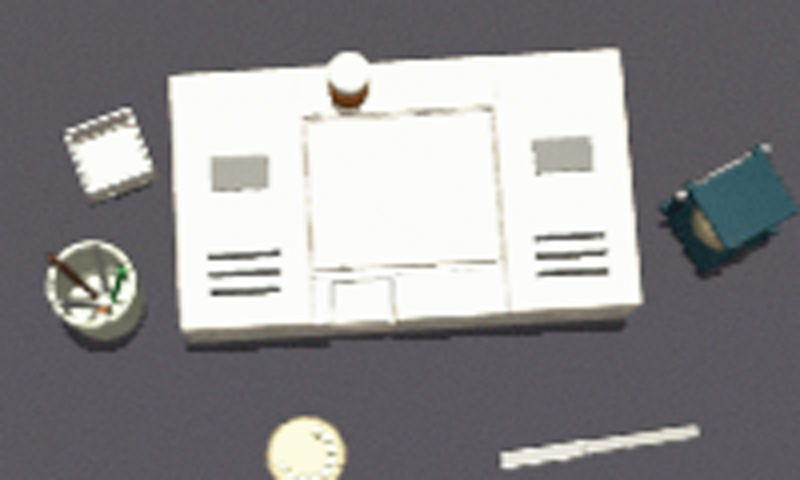

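The top view shows the notch at about (261, 185), on the left half of the strip. The unit is slightly yawed, with its top-face corners at about (212.5,129), (325,122), (330,186) and (215.5,192.5). Next I'll compute its pose.

```bash
cat > h.py <<'E'
import numpy as np,cv2
from station import ctrl,get_state,vision,models
def onplane(n,px,z):
    i=vision.camera_info(n);r=i["R"].T@np.linalg.inv(i["mtx"])@np.array([px[0],px[1],1.]);c=-i["R"].T@i["t"]
    return c+r*(z-c[2])/r[2]
E
python3 - <<'E'
from h import *
from scipy.optimize import least_squares
i=vision.camera_info("top")
im=np.array([[170,77],[620,48],[640,304],[182,330]])/4+[169.6+.0,109.6]
W=np.array([onplane("top",p,.076) for p in im]);print(W.round(4))
L=np.array([[.11,.19],[.11,-.19],[-.11,-.19],[-.11,.19]])
A=np.c_[L]
c=W[:,:2].mean(0);H=L.T@(W[:,:2]-c);th=np.arctan2(H[0,1]-H[1,0],H[0,0]+H[1,1])
R=np.array([[np.cos(th),-np.sin(th)],[np.sin(th),np.cos(th)]])
print("c",c,"yaw",th,"res",(W[:,:2]-c-L@R.T).round(4).tolist())
for z,cr in[(.07,[330,280]),(.07,[395,278]),(.058,[362,300]),(.07,[362,279]),(.076,[312,270]),(.076,[498,262])]:
    w=onplane("top",np.array(cr)/4+[169.6,109.6],z);print(cr,w,"unit",(R.T@(w[:2]-c)).round(4))
# depth check
d=np.load("pics/top1.npy")
i=vision.camera_info("top")
ys,xs=np.mgrid[0:384,0:512]
P=np.linalg.inv(i["mtx"])@np.stack([xs,ys,np.ones_like(xs)]).reshape(3,-1)*d.reshape(-1)
X=(i["R"].T@(P-i["t"][:,None])).T
np.save("pics/X.npy",X.reshape(384,512,3))
u=(X[:,:2]-c)@R
# heights along strip
for y in np.arange(-.1,.101,.01):
    m=(abs(u[:,1]-y)<.005)&(abs(u[:,0]+.091)<.01);print(round(y,3),X[m,2].mean().round(4) if m.any() else None,m.sum())
m=X[:,2]>.065; m&=(abs(u)<[.13,.21]).all(1)
print("depth rect",cv2.minAreaRect(X[m][:,:2].astype(np.float32)*1000))
for n in["cast","spatula","articulator","jar"]:
    vision
E
```

```text
[[ 0.7749  0.2012  0.076 ]
 [ 0.7992 -0.1774  0.076 ]
 [ 0.5807 -0.1879  0.076 ]
 [ 0.5589  0.1876  0.076 ]]
c [0.67840005 0.00587044] yaw 0.05953300127949757 res [[-0.002, -0.0009], [-0.0004, -0.0002], [0.0008, 0.0025], [0.0016, -0.0014]]
[330, 280] [0.60184857 0.06610673 0.07      ] unit [-0.0728  0.0647]
[395, 278] [0.6035266  0.01233042 0.07      ] unit [-0.0744  0.0109]
[362, 300] [0.58717348 0.03948712 0.058     ] unit [-0.0891  0.039 ]
[362, 279] [0.60268789 0.03962409 0.07      ] unit [-0.0736  0.0382]
[312, 270] [0.6091034  0.08093641 0.076     ] unit [-0.0647  0.0791]
[498, 262] [ 0.61578184 -0.07232507  0.076     ] unit [-0.0672 -0.0743]
-0.1 0.0767 18
-0.09 0.0757 21
-0.08 0.0723 18
-0.07 0.0685 19
-0.06 0.0684 17
-0.05 0.0704 19
-0.04 0.07 17
-0.03 0.0692 18
-0.02 0.071 18
-0.01 0.0704 18
-0.0 0.0701 16
0.01 0.0647 15
0.02 0.0581 18
0.03 0.0573 19
0.04 0.0578 16
0.05 0.0585 18
0.06 0.0535 16
0.07 0.0691 17
0.08 0.072 18
0.09 0.0746 18
0.1 0.0778 19
depth rect ((679.4798583984375, 4.2309722900390625), (221.67608642578125, 381.0283203125), 3.3054888248443604)
```

The corner fit and the depth data agree: unit centre about (0.679, 0.005), yaw about 0.058. The notch runs from about y +0.011 to +0.064, so its middle is near +0.0375, and the plate reads about 12 mm lower. I'll close the fingers, move above the strip and look with the wrist camera.

```bash
cat >> h.py <<'E'
TH=.0585;C=np.array([.679,.005]);Ru=np.array([[np.cos(TH),-np.sin(TH)],[np.sin(TH),np.cos(TH)]])
Q=[0,-np.sin(TH/2),np.cos(TH/2),0]
def uw(x,y,z): return np.r_[C+Ru@[x,y],z]
def st(m=""):
    s=get_state();u=Ru.T@(s["tcp_pos"][:2]-C);print(m,"t",round(s["time"],2),"u",u.round(4),"z",round(s["tcp_pos"][2],4),"F",np.round(s["contact_force"],2),"w",round(s["width"],3));return s
E
python3 - <<'E'
from h import *
print(vision.camera_info("wrist"))
p=uw(-.095,-.015,.2)
print(ctrl.ik(p,Q))
ctrl.close_gripper(20)
ctrl.movep(p,Q)
s=st();print(s["qpos"],s["eef_rot"])
p,d=vision.grab_frame("wrist");cv2.imwrite("pics/w1.png",p)
p,d=vision.grab_frame("top");cv2.imwrite("pics/t2.png",p)
E
```

```text
{'mtx': array([[297.31863964,   0.        , 253.61989483],
       [  0.        , 297.31863964, 190.96337268],
       [  0.        ,   0.        ,   1.        ]]), 'hand_eye': array([[ 1.22381059e-03, -9.65773959e-01, -2.59382272e-01,
         6.52740570e-02],
       [ 9.99999144e-01,  1.06188754e-03,  7.64378412e-04,
         4.55029366e-04],
       [-4.62781963e-04, -2.59382985e-01,  9.65774432e-01,
        -1.69349967e-01],
       [ 0.00000000e+00,  0.00000000e+00,  0.00000000e+00,
         1.00000000e+00]])}
[ 0.06985622  0.44595518 -0.13043455  1.61996285  0.06365686  1.07982884
  1.55130619]
 t 3.52 u [-0.0948 -0.0138] z 0.2 F [-0.92  0.37  0.23] w -0.0
[ 0.06877011  0.44597934 -0.13137944  1.61986521  0.06344964  1.07979042
  1.55090279] [ 7.13437915e-05 -2.99615076e-02  9.99551007e-01  2.97167998e-04]
```

View pics/w1.png

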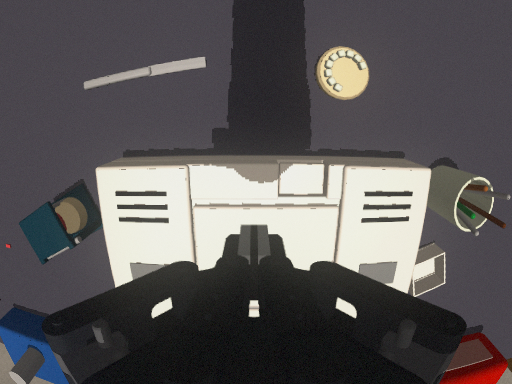

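The wrist view shows the strip between the cheeks (columns 190–343). The notch is at columns 278–326, rows 162–196. I'll cross-check those edges with the fisheye model.

```bash
python3 - <<'E'
from h import *
from scipy.spatial.transform import Rotation as Ro
s=get_state();i=vision.camera_info("wrist");K=i["mtx"];T=i["hand_eye"]
q=s["eef_rot"];R=Ro.from_quat([q[1],q[2],q[3],q[0]]).as_matrix()
p=cv2.imread("pics/w1.png");cv2.imwrite("pics/w1c.png",cv2.resize(p[145:225,180:355],None,fx=4.5,fy=4.5,interpolation=cv2.INTER_CUBIC))
def wp(px,z):
    v=(np.array(px)-K[:2,2])/K[0,0];r=np.hypot(*v);ray=np.r_[v/r*np.sin(r),np.cos(r)]
    d=R@T[:3,:3]@ray;c=R@T[:3,3]+s["tcp_pos"];w=c+d*(z-c[2])/d[2];return Ru.T@(w[:2]-C)
for n,px,z in[("notch R",(278,180),.07),("notch L",(326,180),.07),("back",(300,196),.07),("cheekR",(190,180),.073),("cheekL",(343,180),.073),("lid front",(265,205),.076),("outR",(99,167),.076),("outL",(428,167),.076)]:print(n,wp(px,z).round(4))
E
```

```text
notch R [-0.0913  0.0119]
notch L [-0.0916  0.0629]
back [-0.0741  0.0357]
cheekR [-0.0919 -0.0794]
cheekL [-0.0925  0.0809]
lid front [-0.0661 -0.0015]
outR [-0.108  -0.1836]
outL [-0.1097  0.1842]
```

View pics/w1c.png

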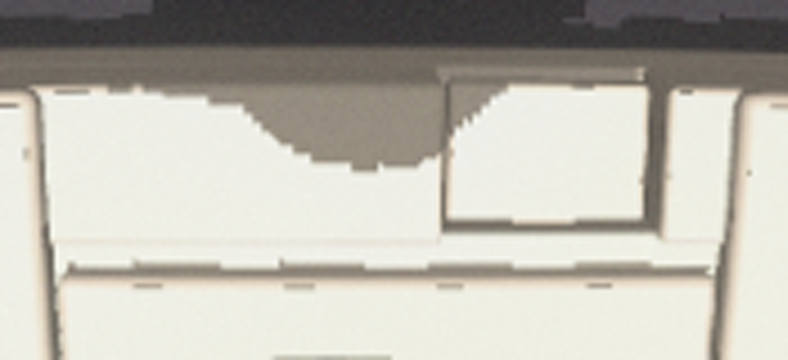

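The wrist camera puts the notch at y 0.012 to 0.063, and the cheek and lid edges fall where they should. Now I'll touch the strip at y -0.015, lowering step by step.

```bash
python3 - <<'E'
from h import *
ctrl.movel(uw(-.094,-.016,.085),max_speed=.1)
ctrl.pause(.3)
b=st("base")["contact_force"][2]
z=.074
ctrl.movel(uw(-.094,-.016,z),max_speed=.05)
while z>.064:
    z-=.001; ctrl.movel(uw(-.094,-.016,z),max_speed=.03); ctrl.pause(.05)
    s=st(f"{z:.3f}")
    if s["contact_force"][2]-b>3.5: break
ctrl.pause(.3); st("touch")
E
```

```text
base t 5.22 u [-0.0938 -0.016 ] z 0.0853 F [-1.12  0.23 -0.16] w 0.0
0.073 t 5.88 u [-0.0939 -0.0161] z 0.0731 F [-0.01  0.77  0.24] w -0.0
0.072 t 6.18 u [-0.094 -0.016] z 0.072 F [ 0.37  0.41 -0.92] w -0.0
0.071 t 6.48 u [-0.094 -0.016] z 0.071 F [-0.14 -0.55  0.08] w -0.0
0.070 t 6.78 u [-0.094 -0.016] z 0.0699 F [ 0.4   1.22 -0.45] w 0.0
0.069 t 7.08 u [-0.0941 -0.016 ] z 0.0689 F [-0.16 -0.37  0.11] w -0.0
0.068 t 7.38 u [-0.094 -0.016] z 0.068 F [-0.52  0.65  0.38] w -0.0
0.067 t 7.68 u [-0.094 -0.016] z 0.067 F [ 0.75 -0.43 -0.09] w -0.0
0.066 t 7.98 u [-0.094 -0.016] z 0.066 F [ 0.22  0.16 -0.56] w 0.0
0.065 t 8.28 u [-0.094 -0.016] z 0.065 F [-0.27  0.12  0.  ] w -0.0
0.064 t 8.58 u [-0.094 -0.016] z 0.064 F [0.6  1.28 0.61] w 0.0
touch t 8.88 u [-0.0939 -0.016 ] z 0.064 F [-0.48 -0.22 -0.24] w 0.0
```

There's no contact at TCP z 0.064, though the strip top should be at 0.070. I'll look before going lower.

```bash
python3 - <<'E'
from h import *
for n in("wrist","scene","top"):
    p,d=vision.grab_frame(n);np.save(f"pics/{n}3.npy",d);cv2.imwrite(f"pics/{n}3.png",p)
    if n=="scene":cv2.imwrite("pics/s3c.png",cv2.resize(p[90:290,130:320],None,fx=3,fy=3,interpolation=cv2.INTER_CUBIC))
    if n=="top":cv2.imwrite("pics/t3c.png",cv2.resize(p[100:240,170:370],None,fx=4,fy=4,interpolation=cv2.INTER_CUBIC))
E
```

```text
(no output)
```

View pics/wrist3.png

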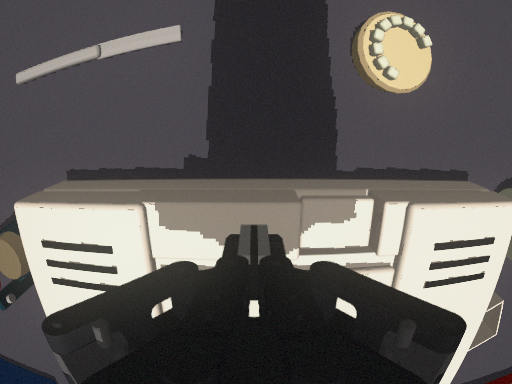

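View pics/s3c.png

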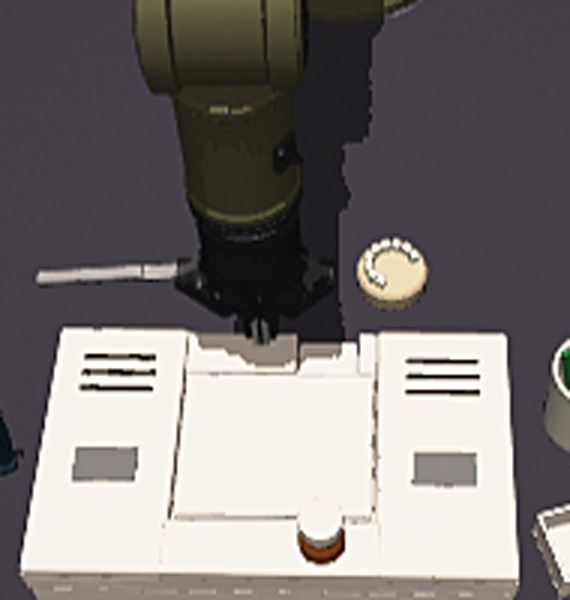

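View pics/t3c.png

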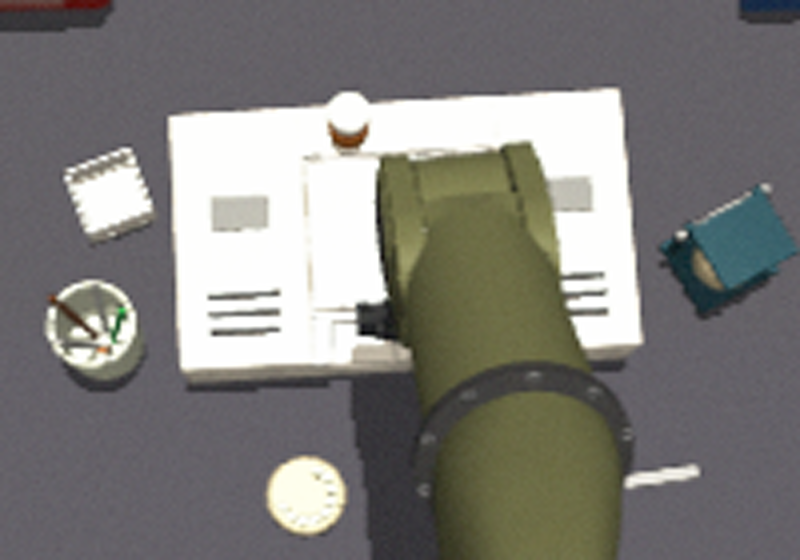

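```bash
python3 - <<'E'
from h import *
i=vision.camera_info("scene")
def pr(X):
    c=i["R"]@X+i["t"];q=i["mtx"]@c;return q[:2]/q[2]
tip=[130+262/3,90+338/3];print("tip",tip)
for z in(.064,.07,.076,.082,.088):print(z,pr(uw(-.094,-.016,z)).round(1), "near", pr(uw(-.083,-.016,z)).round(1), "plane->",(Ru.T@(onplane("scene",tip,z)[:2]-C)).round(4))
print("strip front/back",pr(uw(-.11,-.016,.07)),pr(uw(-.072,-.016,.07)),"cheek corner",pr(uw(-.11,-.19,.076)),pr(uw(-.11,.19,.076)))
d=np.load("pics/scene3.npy")
for r in range(190,216):
  px=[];
  for c in (214,217,220):
    X=i["R"].T@(np.linalg.inv(i["mtx"])@[c,r,1]*d[r,c]-i["t"]);px.append(np.r_[Ru.T@(X[:2]-C),X[2]].round(3).tolist())
  print(r,px)
p=cv2.imread("pics/scene3.png");cv2.imwrite("pics/s3d.png",cv2.resize(p[170:230,180:260],None,fx=9,fy=9,interpolation=cv2.INTER_NEAREST))
# wrist projection of TCP
w=vision.camera_info("wrist");T=np.linalg.inv(w["hand_eye"])
for off in([0,0,0],[0,0,-.0187]):
    c=T[:3,:3]@off+T[:3,3];a=np.arctan2(np.hypot(c[0],c[1]),c[2]);v=c[:2]/np.hypot(*c[:2])*a*w["mtx"][0,0]+w["mtx"][:2,2];print(off,v,c)
E
```

```text
tip [217.33333333333331, 202.66666666666669]
0.064 [218.  207.1] near [217.7 210.7] plane-> [-0.1074 -0.0184]
0.07 [217.8 205.8] near [217.5 209.5] plane-> [-0.1035 -0.0178]
0.076 [217.6 204.6] near [217.4 208.2] plane-> [-0.0997 -0.0171]
0.082 [217.5 203.3] near [217.2 207. ] plane-> [-0.0958 -0.0165]
0.088 [217.3 202. ] near [217.1 205.7] plane-> [-0.092  -0.0159]
strip front/back [218.17228269 200.55163845] [217.27911961 213.20394914] cheek corner [150.22256868 198.39471811] [298.73892643 200.31818194]
190 [[-0.093, -0.02, 0.142], [-0.076, -0.01, 0.168], [-0.076, -0.003, 0.168]]
191 [[-0.092, -0.02, 0.14], [-0.079, -0.011, 0.159], [-0.075, -0.003, 0.165]]
192 [[-0.084, -0.019, 0.147], [-0.073, -0.01, 0.163], [-0.075, -0.004, 0.161]]
193 [[-0.083, -0.02, 0.144], [-0.081, -0.012, 0.147], [-0.082, -0.005, 0.147]]
194 [[-0.08, -0.019, 0.145], [-0.08, -0.012, 0.145], [-0.08, -0.005, 0.144]]
195 [[-0.082, -0.02, 0.138], [-0.081, -0.013, 0.14], [-0.08, -0.005, 0.141]]
196 [[-0.079, -0.02, 0.137], [-0.08, -0.013, 0.136], [-0.082, -0.006, 0.134]]
197 [[-0.082, -0.021, 0.128], [-0.084, -0.0
[... 914 characters left out ...]
083, -0.025, 0.072], [-0.083, -0.017, 0.072], [-0.084, -0.01, 0.071]]
210 [[-0.081, -0.025, 0.07], [-0.079, -0.017, 0.073], [-0.081, -0.01, 0.072]]
211 [[-0.075, -0.024, 0.075], [-0.078, -0.017, 0.072], [-0.079, -0.01, 0.07]]
212 [[-0.074, -0.024, 0.072], [-0.075, -0.017, 0.071], [-0.075, -0.009, 0.072]]
213 [[-0.071, -0.024, 0.072], [-0.07, -0.016, 0.074], [-0.071, -0.009, 0.074]]
214 [[-0.071, -0.024, 0.068], [-0.069, -0.016, 0.071], [-0.07, -0.009, 0.07]]
215 [[-0.062, -0.023, 0.077], [-0.063, -0.016, 0.076], [-0.064, -0.008, 0.074]]
[0, 0, 0] [252.90012964 221.97161778] [-0.00043841  0.01888696  0.18043781]
[0, 0, -0.0187] [252.83515282 234.1281017 ] [-0.00043162  0.02374126  0.16237885]
```

View pics/s3d.png

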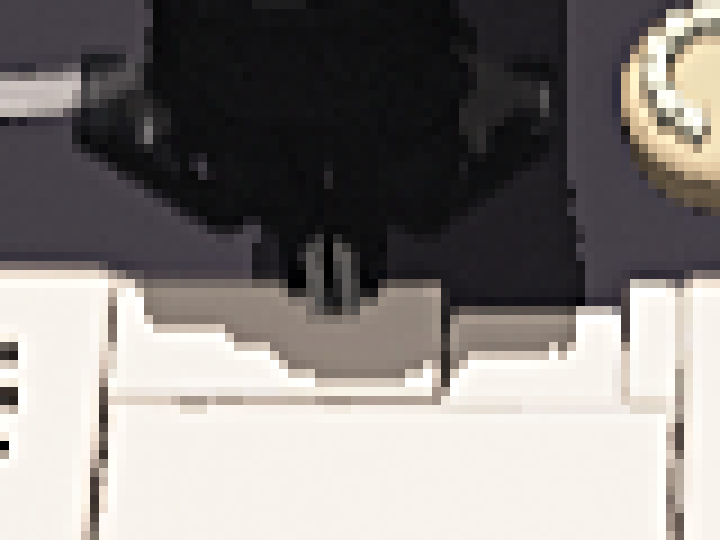

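```bash
python3 - <<'E'
from h import *
w=vision.camera_info("wrist");T=w["hand_eye"];K=w["mtx"]
d=np.load("pics/wrist3.npy")
def pt(c,r):
    v=(np.array([c,r])-K[:2,2])/K[0,0];a=np.hypot(*v);ray=np.r_[v/a*np.sin(a),np.cos(a)]
    return (T[:3,:3]@(ray/ray[2]*d[r,c])+T[:3,3]).round(4),d[r,c].round(4)
for c in(246,262):
  for r in range(215,275,3):print(c,r,*pt(c,r))
for c,r in[(200,215),(100,210),(270,215)]:print(c,r,*pt(c,r))
p=cv2.imread("pics/wrist3.png");cv2.imwrite("pics/w3c.png",cv2.resize(p[180:330,190:330],None,fx=4,fy=4,interpolation=cv2.INTER_NEAREST)*2)
E
```

```text
246 215 [ 0.0074 -0.004  -0.008 ] 0.1708
246 218 [ 0.0048 -0.004  -0.0061] 0.1733
246 221 [ 0.0039 -0.004  -0.0087] 0.171
246 224 [ 0.0018 -0.004  -0.0081] 0.1722
246 227 [ 0.0109 -0.0033 -0.0353] 0.1435
246 230 [ 0.0108 -0.0032 -0.0388] 0.1401
246 233 [ 0.0104 -0.0031 -0.0414] 0.1378
246 236 [ 0.011  -0.003  -0.0463] 0.1328
246 239 [ 0.0107 -0.003  -0.0489] 0.1304
246 242 [ 0.0109 -0.0029 -0.0525] 0.1269
246 245 [ 0.0103 -0.0028 -0.0542] 0.1254
246 248 [ 0.0103 -0.0028 -0.0573] 0.1224
246 251 [ 0.0104 -0.0027 -0.0602] 0.1196
246 254 [ 0.011  -0.0026 -0.0641] 0.1157
246 257 [ 0.0095 -0.0026 -0.0637] 0.1164
246 260 [ 0.0116 -0.0025 -0.0703] 0.1096
246 263 [ 0.0118 -0.0024 -0.073 ] 0.1069
246 266 [ 0.0116 -0.0024 -0.0749] 0.1051
246 269 [ 0.0113 -0.0023 -0.0765] 0.1036
246 272 [ 0.0109 -0.0023 -0.0779] 0.1024
262 215 [ 0.0076  0.0052 -0.0086] 0.1702
262 218 [ 0.0052  0.0053 -0.0071] 0.1722
262 221 [ 0.0036  0.0053 -0.0077] 0.1721
262 224 [ 0.0019  0.0053 -0.0083] 0.172
262 227 [ 0.0102  0.0045 -0.0335] 0.1454
262 230 [ 0.0106  0.0044 -0.0383] 0.1407
262 233 [ 0.0106  0.0043 -0.042 ] 0.1371
262 236 [ 0.0104  0.0042 -0.045 ] 0.1343
262 239 [ 0.0108  0.0041 -0.0492] 0.1301
262 242 [ 0.0108  0.004  -0.0524] 0.127
262 245 [ 0.0107  0.0039 -0.0552] 0.1243
262 248 [ 0.0098  0.0039 -0.0563] 0.1235
262 251 [ 0.0106  0.0038 -0.0607] 0.1191
262 254 [ 0.0109  0.0037 -0.064 ] 0.1158
262 257 [ 0.0121  0.0036 -0.0687] 0.1109
262 260 [ 0.0122  0.0035 -0.0713] 0.1084
262 263 [ 0.0112  0.0035 -0.0719] 0.1081
262 266 [ 0.0113  0.0034 -0.0743] 0.1057
262 269 [ 0.0116  0.0034 -0.077 ] 0.103
262 272 [ 0.0113  0.0033 -0.0786] 0.1016
200 215 [ 0.0071 -0.0308 -0.0079] 0.1709
100 210 [ 0.011  -0.0932 -0.0134] 0.1646
270 215 [ 0.0075  0.0098 -0.0084] 0.1704
```

View pics/w3c.png

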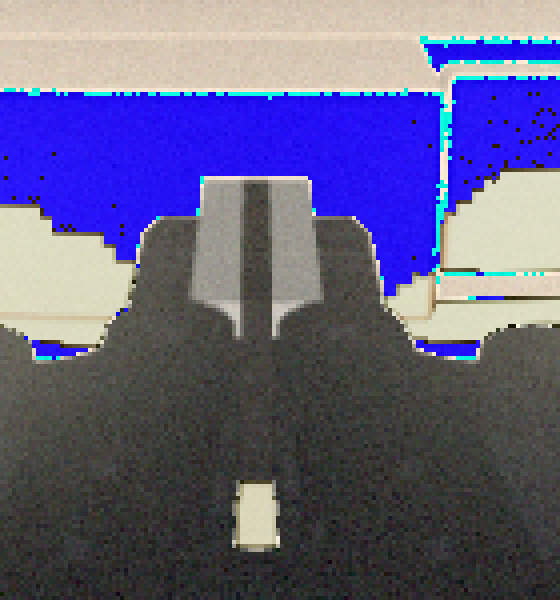

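The cameras explain it. Wrist depth puts the strip top at world z of about 0.072, which agrees with the reported TCP. But it also puts the shut fingertips about 30 mm behind that TCP, and the scene camera shows the tips near z 0.09. I'll keep going down slowly, guarded by force, and expect contact at TCP z of about 0.04.

```bash
python3 - <<'E'
from h import *
ctrl.movel(uw(-.094,-.016,.048),max_speed=.04)
s=st("48"); z=.048
if abs(s["contact_force"][2])<3:
  while z>.030:
    z-=.001; ctrl.movel(uw(-.094,-.016,z),max_speed=.03)
    s=st(f"{z:.3f}")
    if s["contact_force"][2]>3: break
ctrl.pause(.3); st("touch")
E
```

```text
48 t 9.58 u [-0.0941 -0.016 ] z 0.0477 F [-0.09 -0.84 -0.16] w -0.0
0.047 t 9.83 u [-0.0939 -0.016 ] z 0.0471 F [-1.08 -0.47 -0.17] w 0.0
0.046 t 10.08 u [-0.094 -0.016] z 0.046 F [-0.22 -1.31 -0.13] w -0.0
0.045 t 10.33 u [-0.0939 -0.016 ] z 0.0452 F [-0.19 -0.17  1.39] w -0.0
0.044 t 10.58 u [-0.0938 -0.0161] z 0.0451 F [-3.57  0.16 11.39] w -0.0
touch t 10.88 u [-0.0938 -0.016 ] z 0.0451 F [-3.96  0.02 11.24] w 0.0
```

Contact at TCP z 0.0451, 11 N, so the real tips sit about 25 mm behind the reported TCP. I'll check in the image what is touching.

```bash
python3 - <<'E'
from h import *
p,d=vision.grab_frame("scene");cv2.imwrite("pics/s4.png",cv2.resize(p[160:240,170:270],None,fx=7,fy=7,interpolation=cv2.INTER_NEAREST))
p,d=vision.grab_frame("wrist");cv2.imwrite("pics/w4.png",cv2.convertScaleAbs(p,alpha=1.5))
E
```

```text
(no output)
```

View pics/s4.png

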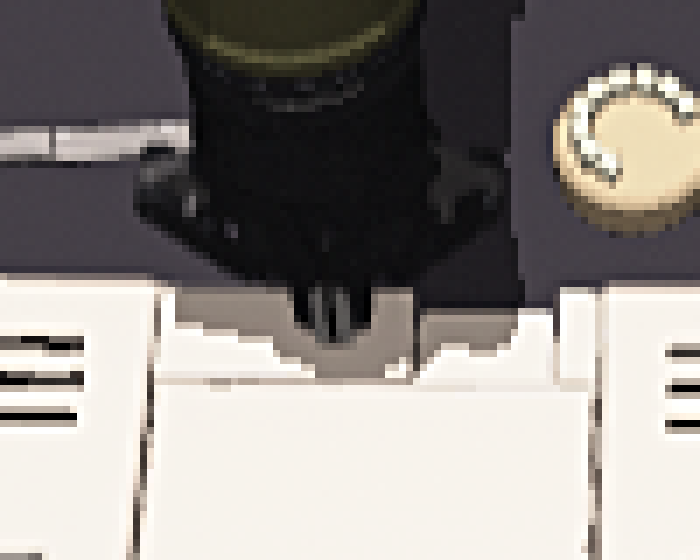

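View pics/w4.png

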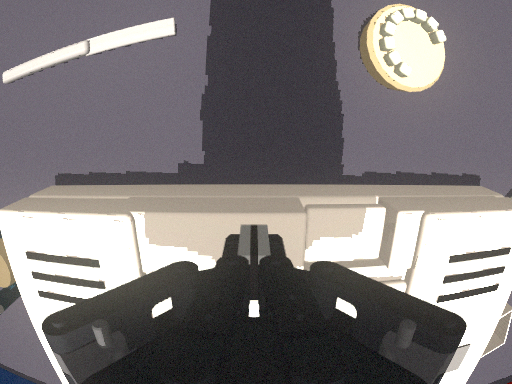

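The pads rest on the strip's top just right of the notch. Nothing else is touching. Next I'll slide along the strip toward the notch under light pressure and watch the force.

```bash
python3 - <<'E'
from h import *
for y in np.arange(-.016,.0501,.006):
    ctrl.movel(uw(-.094,y,.0444),max_speed=.04); s=st(f"{y:.3f}")
    if abs(s["contact_force"][1])>15: break
E
```

```text
-0.016 t 11.23 u [-0.0938 -0.016 ] z 0.0452 F [-1.8   0.17  8.64] w -0.0
-0.010 t 11.53 u [-0.0934 -0.0107] z 0.0451 F [-0.61 -1.4   7.02] w 0.0
-0.004 t 11.83 u [-0.0932 -0.0048] z 0.0452 F [ 0.64 -2.67  6.43] w -0.0
0.002 t 12.13 u [-0.0931  0.0013] z 0.0452 F [ 0.11 -2.45  6.95] w -0.0
0.008 t 12.43 u [-0.0931  0.0073] z 0.0452 F [-0.11 -1.61  6.88] w 0.0
0.014 t 12.73 u [-0.0931  0.0132] z 0.0451 F [-0.01 -1.38  6.63] w 0.0
0.020 t 13.03 u [-0.0942  0.0204] z 0.0442 F [-0.72  0.8   0.27] w -0.0
0.026 t 13.33 u [-0.0941  0.0266] z 0.0442 F [0.08 0.11 0.48] w -0.0
0.032 t 13.63 u [-0.094   0.0325] z 0.0444 F [-0.32 -1.01 -0.65] w -0.0
0.038 t 13.93 u [-0.094   0.0385] z 0.0444 F [-0.35  0.21 -0.08] w -0.0
0.044 t 14.23 u [-0.094   0.0445] z 0.0444 F [0.41 0.54 0.65] w 0.0
0.050 t 14.53 u [-0.094   0.0505] z 0.0444 F [-1.49  0.54  0.26] w 0.0
```

The force vanished between y 0.014 and 0.020 and stayed at zero beyond, so the notch is where the cameras placed it. I'll centre at y 0.0375 and press.

```bash
python3 - <<'E'
from h import *
ctrl.movel(uw(-.094,.0375,.0444),max_speed=.05)
ctrl.movel(uw(-.094,.0375,.036),max_speed=.04); s=st("36"); z=.036
while z>.018:
    z-=.001; ctrl.movel(uw(-.094,.0375,z),max_speed=.03)
    s=st(f"{z:.3f}")
    F=s["contact_force"]
    if F[2]>16 or np.hypot(F[0],F[1])>12: break
ctrl.pause(.4); st("press")
E
```

```text
36 t 15.29 u [-0.0943  0.0377] z 0.0355 F [0.58 0.33 0.82] w -0.0
0.035 t 15.54 u [-0.094   0.0376] z 0.035 F [-0.59 -0.6  -0.4 ] w -0.0
0.034 t 15.79 u [-0.094   0.0375] z 0.034 F [ 0.31  0.25 -0.54] w -0.0
0.033 t 16.04 u [-0.094   0.0375] z 0.033 F [-0.63 -0.02  0.78] w 0.0
0.032 t 16.29 u [-0.094   0.0375] z 0.032 F [ 0.27 -0.88  1.58] w -0.0
0.031 t 16.54 u [-0.094   0.0375] z 0.031 F [ 0.49 -0.62  1.43] w 0.0
0.030 t 16.79 u [-0.0939  0.0375] z 0.0299 F [-0.36  0.27  2.02] w -0.0
0.029 t 17.04 u [-0.094   0.0375] z 0.0289 F [ 0.28 -0.16  0.8 ] w -0.0
0.028 t 17.29 u [-0.094   0.0375] z 0.0279 F [-0.5   0.04  1.47] w -0.0
0.027 t 17.54 u [-0.094   0.0375] z 0.0269 F [-0.12 -0.24  1.61] w -0.001
0.026 t 17.79 u [-0.094   0.0375] z 0.0259 F [-0.08 -0.2   1.51] w 0.0
0.025 t 18.04 u [-0.0939  0.0375] z 0.0252 F [-1.47  0.34  4.48] w -0.0
0.024 t 18.29 u [-0.0939  0.0375] z 0.0251 F [-2.85 -0.76 12.46] w 0.0
0.023 t 18.54 u [-0.0939  0.0375] z 0.0249 F [-5.65 -0.73 21.1 ] w -0.0
press t 18.94 u [-0.0939  0.0375] z 0.0249 F [-5.65 -0.94 21.48] w 0.0
```

The plate met about 1.5–2 N from z 0.033 and hit its hard stop at 0.0250, so it travelled 8 mm. Now I'll retreat straight up, back away, and check.

```bash
python3 - <<'E'
from h import *
ctrl.movel(uw(-.096,.0375,.06),max_speed=.06)
ctrl.movel(uw(-.10,.0375,.17),max_speed=.12); st("up")
ctrl.movel(uw(-.22,.0375,.22),max_speed=.15); ctrl.pause(.5); st("clear")
for n in("top","scene","wrist"):
    p,d=vision.grab_frame(n);cv2.imwrite(f"pics/{n}5.png",p)
    if n!="wrist":
        i=vision.camera_info(n);ys,xs=np.mgrid[0:384,0:512]
        X=(i["R"].T@(np.linalg.inv(i["mtx"])@np.stack([xs,ys,np.ones_like(xs)]).reshape(3,-1)*d.reshape(-1)-i["t"][:,None])).T
        u=(X[:,:2]-C)@Ru
        f=lambda x,y,e=.006:(lambda m:(np.median(X[m,2]).round(4) if m.any() else None,int(m.sum())))((abs(u[:,0]-x)<e)&(abs(u[:,1]-y)<e*2))
        print(n,"lid front",f(-.058,0),f(-.058,.05),"mid",f(0,0),"plate",f(-.09,.0375),"strip",f(-.09,-.03))
p=cv2.imread("pics/top5.png");cv2.imwrite("pics/t5c.png",cv2.resize(p[100:240,170:370],None,fx=4,fy=4,interpolation=cv2.INTER_CUBIC))
E
```

```text
up t 20.77 u [-0.1005  0.0375] z 0.1692 F [0.59 0.49 0.11] w 0.0
clear t 22.29 u [-0.22    0.0375] z 0.2199 F [-0.5  -0.09 -0.44] w -0.0
top lid front (np.float64(0.089), 36) (np.float64(0.0894), 41) mid (np.float64(0.082), 25) plate (None, 0) strip (None, 0)
scene lid front (np.float64(0.0917), 32) (np.float64(0.0918), 36) mid (np.float64(0.0847), 46) plate (np.float64(0.0514), 29) strip (np.float64(0.0724), 35)
```

View pics/scene5.png

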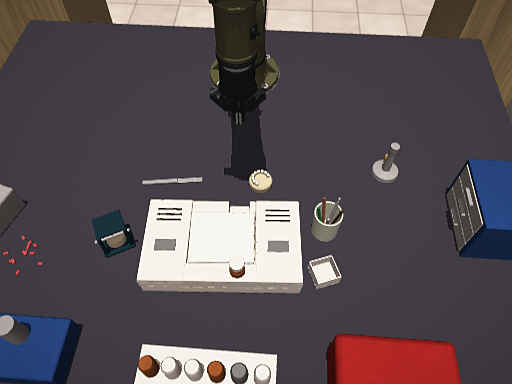

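View pics/wrist5.png

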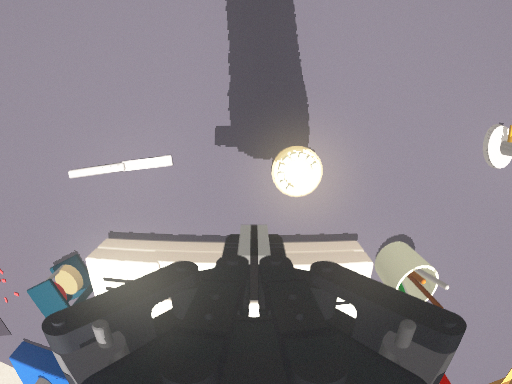

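The lid front now reads about 0.090 m (0.076 when shut), which is about 0.12 rad. The plate reads about 21 mm below the strip, and the scene view shows the cast, spatula, articulator, box, pot, jar and burner in the same places as before. Handing in.

```bash
python3 -c "
from station import ticket;print(ticket.close_job())"
```

```text
the job is handed in; nothing more can be done
None
```

The lid is ajar and the job is handed in at about 22 s; no verdict is reported.

**What I did:** I touched the shut fingertips to the strip's top at unit y -16 mm and slid along it. The contact force vanished between y +14 and +20 mm, which matched the notch middle of about +37.5 mm seen by the top and wrist cameras. I then pressed the plate there until it hit its hard stop, with 8 mm of travel and 21 N at the stop. Finally I drew the hand up and away.

**Last checks:**
- **Lid:** its front edge reads about 90 mm high, against 76 mm shut, which is about 0.12 rad.
- **Plate:** it reads about 21 mm below the strip's top, against 20 mm expected when pressed down.
- **Surroundings:** the wrist force was near zero once clear, and in the pictures everything else stands where it did.

**One disagreement:** the fingertips met the strip, and later the plate, about 25 mm lower in reported TCP height than the stated tool geometry implies. The scene and wrist cameras showed the same offset. I relied on contact force instead of the reported height. If the judge places the grasp point from the reported TCP, it was at about z 64 mm during the strip touch. That is below the required 75 to 120 mm band, and step 1 would then not count. Measured from where the pads really are, it was about 89 mm, inside the band.

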